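# Load the washed core rings onto the oven tray in row order

### The job

Move the four washed core rings from the pegs of the wooden drying rail onto the pins of the steel oven tray, keeping the row's order so that they can be matched to the tare list: the ring nearest the rail's brass hanging eye goes on the pin nearest the tray's pull handle, the next ring on the next pin, and so on to the far end. Lower each ring over its pin until it stands flat on the plate, without dropping it. Leave the two flat tins and the sample can where they are.

Things in the scene. Friction and masses are not known exactly. Their poses are not given: they have to be found in the camera images.
- ring_a_mid (a point): centre (half-way up, on the axis) of core ring A, the narrowest and tallest: a loose open galvanised steel tube, 46 mm outside diameter, 42 mm bore, 62 mm high, 0.08 to 0.19 kg, standing upright with one of the four rail pegs inside its bore; z is the ring's axis, its yaw means nothing
- ring_b_mid (a point): centre (half-way up, on the axis) of core ring B, the second narrowest and the shortest: a loose open galvanised steel tube, 52 mm outside diameter, 48 mm bore, 40 mm high, 0.08 to 0.19 kg, standing upright with one of the four rail pegs inside its bore; z is the ring's axis, its yaw means nothing
- ring_c_mid (a point): centre (half-way up, on the axis) of core ring C, the second widest, of middling height: a loose open galvanised steel tube, 58 mm outside diameter, 54 mm bore, 52 mm high, 0.08 to 0.19 kg, standing upright with one of the four rail pegs inside its bore; z is the ring's axis, its yaw means nothing
- ring_d_mid (a point): centre (half-way up, on the axis) of core ring D, the widest, rather short: a loose open galvanised steel tube, 64 mm outside diameter, 60 mm bore, 42 mm high, 0.08 to 0.19 kg, standing upright with one of the four rail pegs inside its bore; z is the ring's axis, its yaw means nothing
- peg_a: the peg on which ring A starts, at any of the 4 places: 4 alike upright wooden pegs, 22 mm diameter, 44 mm high, 75 mm apart along the drying rail (fixed ash board 345 x 75 mm, top 55 mm above the bench; the rings stand on it). Origin: the peg's foot on the board's top. x points across the rail, y along it to the end with the brass hanging eye, 80 mm past the first peg
- peg_b: the peg on which ring B starts, at any of the 4 places: 4 alike upright wooden pegs, 22 mm diameter, 44 mm high, 75 mm apart along the drying rail (fixed ash board 345 x 75 mm, top 55 mm above the bench; the rings stand on it). Origin: the peg's foot on the board's top. x points across the rail, y along it to the end with the brass hanging eye, 80 mm past the first peg
- peg_c: the peg on which ring C starts, at any of the 4 places: 4 alike upright wooden pegs, 22 mm diameter, 44 mm high, 75 mm apart along the drying rail (fixed ash board 345 x 75 mm, top 55 mm above the bench; the rings stand on it). Origin: the peg's foot on the board's top. x points across the rail, y along it to the end with the brass hanging eye, 80 mm past the first peg
- peg_d: the peg on which ring D starts, at any of the 4 places: 4 alike upright wooden pegs, 22 mm diameter, 44 mm high, 75 mm apart along the drying rail (fixed ash board 345 x 75 mm, top 55 mm above the bench; the rings stand on it). Origin: the peg's foot on the board's top. x points across the rail, y along it to the end with the brass hanging eye, 80 mm past the first peg
- tray: the drying-oven tray: a fixed steel plate 104 mm (x) by 352 mm (y), its top 42 mm above the bench. Origin on the bench under the plate's centre, z up. Four upright steel pins, 22 mm diameter, 34 mm high, coned tops, stand on the plate along its y axis at y = -112.5, -37.5, +37.5 and +112.5 mm; no rim along the long sides
- tray_handle: the tray's pull handle: a fixed dark steel rod bow standing across the plate at one end, 76 mm wide, 44 mm high. Origin on the plate's top, at the middle of the bow's foot, on the tray's y axis at y = +166 or -166 mm (either end, it changes); the other end has only a plain lip 12 mm high
- flat_tin_1: bystander, to be left where it is: a flat lidded aluminium moisture tin, 63 mm across, 28 mm high, standing on the bench beside the drying rail; origin at its underside
- flat_tin_2: bystander, to be left where it is: a like flat tin standing on the bench beside the oven tray; origin at its underside
- sample_can: bystander, to be left where it is: the tin sample can, 74 mm across, 90 mm high, in front of the racks (towards +x); origin at its underside

How it is judged:
By the outcome, as a careful person would: the job done as asked, in the order asked, and still so for the second after the job is handed in, with the robot touching nothing.
It also fails if it takes over 102 s, if anything falls off the work surface, if the arm or the gripper's body presses on something with over 40 N, if the wrist force passes 120 N, or if a joint passes its speed limit or range.

### The arm

A 6-joint arm with a two-finger parallel gripper is mounted at the origin on the work surface. World frame = base frame: x ahead of the robot, y to its left, z up, the work surface at z = 0. Lengths are in m, angles in rad, forces in N, time in s.
With the tool pointing down it reaches from about 0.25 to 0.8 m from the base axis. Payload 8.5 kg.
Tool frame: the origin (TCP) lies midway between the tips of the shut fingers; the grasp point (between the pads) lies r.tcp_to_grasp behind it (r.tcp_to_grasp is the distance from the TCP to the grasp point, in m); z points along the fingers, y is the line along which they close (so a half turn about z gives the same grasp; the last joint's range is limited). The gripper opens to 85 mm and grips with 20 to 120 N. Pads are 22 mm wide; open, the fingers measure 114 mm over their backs; the gripper's body (76 mm by 85 mm) begins 54 mm behind the grasp point. The pads swing forward as they close: fully open they stand 13 mm farther back than shut.
Start: joints at [1.135, 0.238, -0.013, 1.319, 0, 1.571], TCP at [0.222, 0.476, 0.231] pointing down, gripper open.
Joint ranges: [-2.66, 2.66], [-1.03, 1.9], [-1.14, 1.46], [-1.82, 2.27], [-1.45, 1.34], [-3.14, 3.14]. Speed limits (rad/s): [2.22, 2.22, 2.79, 3.14, 3.14, 3.14].

### API

Orientations are given as a 3x3 rotation matrix whose columns are the frame's x, y, z axes.
In Python, from bench import r, eoat, cams, job gives the robot as it stands. The module is installed in compiled form; this text tells all that it offers. Calls block until the motion is done:
- r.move_ptp(position, orientation): joint-space move of the TCP to a pose.
- r.move_linear(position, rate=0.15, orientation=None): straight line of the TCP; orientation=None keeps the orientation; rate is the mean speed in m/s.
- r.move_j(angles): joint-space move.
- eoat.command_gripper(opening): finger opening in m; the grip force is fixed at half the most; returns when the fingers have stopped.
- r.sleep(seconds).
- r.solve_ik(position, orientation): joint angles nearest the present ones, or None.
- cams.read_camera(name): name is "side" or "top"; returns the picture (400x640x3 uint8, red, green, blue); there is no depth.
- cams.calibration(name): a dict with "intrinsics" (3x3 intrinsics, pixels), "T" (4x4, takes a point from camera to world coordinates). Camera axes: x right, y up, looking along -z (the intrinsics and any distortion apply to the point x, -y, -z); pixel columns grow to the right and rows downward; lengths in m; the calibration is good to about 2 mm. A picture is of the moment at which its call begins. calibration takes no time and is no camera call.
A pose or a line that the arm cannot do raises r.PlanningError and nothing moves.
- job.hand_in(): hands the job in; it is judged then, once.
Readings, each from a call of its own:
- r.get_time(): time.
- r.get_joint_positions(): joint angles.
- r.get_qd(): joint speeds.
- r.get_joint_efforts(): joint torques, N m.
- r.get_eef_pos(): TCP position.
- r.get_ee_rot(): TCP orientation.
- r.get_force(): force on the tool from outside, world axes, zero at the start.
- r.get_ft_torque(): the same for the moment, N m.
- r.get_gripper_width(): finger opening in m.
- r.get_grip_force(): force on a finger pad.
Only numpy, scipy, OpenCV 4.12 (cv2) and the standard library are available. Lean on these libraries where they do the work, as an engineer would, in place of code of your own. Each camera call takes 0.05 s, during which the arm holds its last target. There are 200 camera calls.

## Working session

There is one attempt and no reset: what is moved stays moved. The work goes in short steps, each a Python script; the robot and the scene stay as the last script left them, time stands still between calls to the robot, and variables do not carry over. Pictures are saved under pics/ and viewed, at most 14 in all, crops included, and the job is handed in when it is done.

```bash
mkdir -p pics; python3 - <<'E'
from bench import r,cams
import cv2
for n in("top","side"):
    c=cams.calibration(n);print(n,c)
    cv2.imwrite(f"pics/{n}0.png",cams.read_camera(n)[:,:,::-1])
print(r.tcp_to_grasp,r.get_time(),r.get_ee_rot())
E
```

```text
top {'intrinsics': array([[399.13327132,   0.        , 320.39752669],
       [  0.        , 399.13327132, 200.60564841],
       [  0.        ,   0.        ,   1.        ]]), 'T': array([[ 2.13340257e-02,  9.85496568e-01, -1.68348963e-01,
         3.89791643e-01],
       [-9.99609264e-01,  2.40677976e-02,  1.42147726e-02,
        -4.99755612e-04],
       [ 1.80603984e-02,  1.67979925e-01,  9.85624963e-01,
         1.17246514e+00],
       [ 0.00000000e+00,  0.00000000e+00,  0.00000000e+00,
         1.00000000e+00]])}
side {'intrinsics': array([[453.43297485,   0.        , 316.44914613],
       [  0.        , 453.43297485, 198.63135414],
       [  0.        ,   0.        ,   1.        ]]), 'T': array([[-0.99931991,  0.02568625, -0.02645632,  0.54551054],
       [-0.03682975, -0.73056224,  0.68185217,  0.69546383],
       [-0.00181376,  0.68236282,  0.73101141,  0.81476047],
       [ 0.        ,  0.        ,  0.        ,  1.        ]])}
0.0187 0.1 [[-9.06534464e-01  4.22131457e-01 -5.46724041e-04]
 [ 4.22131811e-01  9.06533676e-01 -1.19487399e-03]
 [-8.77014500e-06 -1.31398406e-03 -9.99999137e-01]]
```

View pics/top0.png

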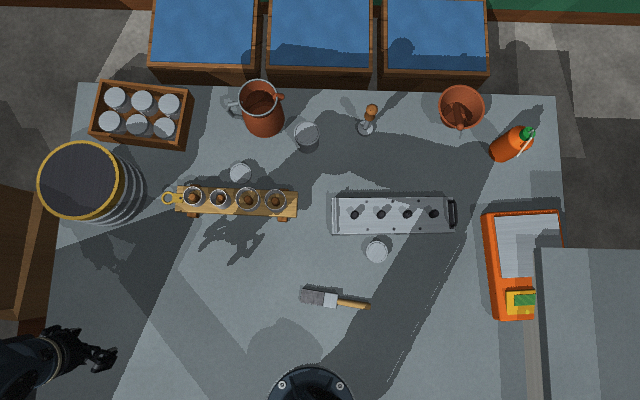

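View pics/side0.png

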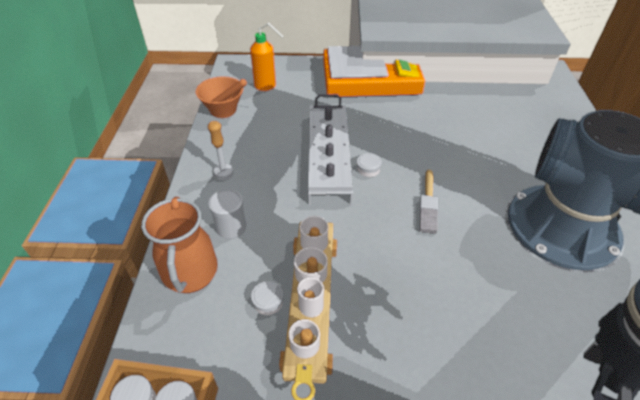

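The top view shows the eye at (168,198) and the rings at about (193,196), (220,197), (247,197) and (275,199). The pins are at x=354 to 433, y≈213, and the handle is at (453,213), so the handle is at the -y end. I'll zoom in on both views.

```bash
python3 - <<'E'
import cv2,numpy as np
t=cv2.imread("pics/top0.png");s=cv2.imread("pics/side0.png")
z=lambda im,x,y,w,h,k:cv2.resize(im[y:y+h,x:x+w],None,fx=k,fy=k,interpolation=cv2.INTER_CUBIC)
a=z(t,160,160,140,60,5.7);b=z(t,325,185,140,45,5.7)
a=a[:,:798];b=b[:,:798]
cv2.imwrite("pics/t1.png",np.vstack([a,b]))
cv2.imwrite("pics/s1.png",np.hstack([z(s,275,210,85,180,3.3),z(s,290,85,100,180,3.3)]))
E
```

```text
(no output)
```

View pics/t1.png

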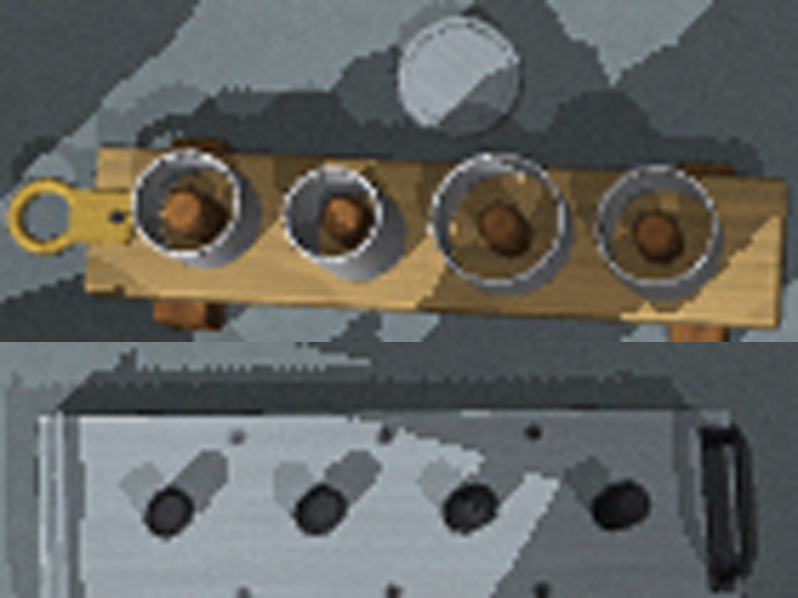

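View pics/s1.png

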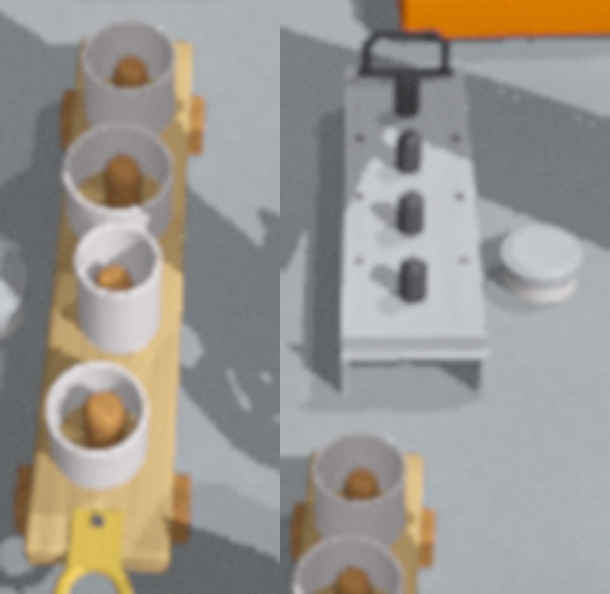

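The crops show that the rings, from the eye outward, are B, A (tall and narrow), D (widest) and C. The rim centres in the top crop are (186,204), (333,215), (500,222) and (658,228). The four dark pins are visible in both views, and the handle is at the right (-y) end. Next I cast rays from these points in both views.

```bash
cat > h.py <<'E'
import numpy as np
from bench import r,eoat,cams,job
def ray(n,uv,z):
    c=cams.calibration(n);K=c["intrinsics"];T=c["T"]
    d=np.linalg.inv(K)@[uv[0],uv[1],1];d=T[:3,:3]@[d[0],-d[1],-d[2]]
    p=T[:3,3];return (p+d*(z-p[2])/d[2])[:2]
H=dict(A=.062,B=.040,C=.052,D=.042)
E
python3 - <<'E'
from h import *
np.set_printoptions(precision=4,suppress=True)
t=lambda x,y,ox,oy:((x+.5)/5.7+ox-.5,(y+.5)/5.7+oy-.5)
s=lambda x,y,ox,oy:((x+.5)/3.3+ox-.5,(y+.5)/3.3+oy-.5)
T=dict(B=(186.5,204),A=(333,215),D=(500,223),C=(658,228))
S=dict(B=(96.5,408),A=(117.5,260),D=(118,166),C=(128,62))
for k in T:
    z=.055+H[k];print(k,ray("top",t(*T[k],160,160),z),ray("side",s(*S[k],275,210),z))
for a,b in zip([(169,170),(321,168),(470,166),(621,163)],[(413,280),(410,213),(409,152),(407,95)]):
    print("pin",ray("top",t(*a,325,185),.059),ray("side",s(b[0]-280,b[1],290,85),.059))
# dark-blob check of pins in top image
import cv2
g=cv2.cvtColor(cv2.imread("pics/top0.png"),cv2.COLOR_BGR2GRAY)[200:225,345:445]
n,l,st,ce=cv2.connectedComponentsWithStats((g<55).astype(np.uint8))
for i in range(1,n):
    if st[i,4]>15:print(st[i,4],ray("top",ce[i]+[345,200],.059))
print("handle",ray("top",t(725,165,325,185),.086),"eye",ray("top",t(45,215,160,160),.06))
E
```

```text
B [0.5798 0.3338] [0.5814 0.3378]
A [0.5723 0.2582] [0.5737 0.2631]
D [0.5739 0.1834] [0.5772 0.1876]
C [0.5716 0.1069] [0.5742 0.1175]
pin [ 0.5428 -0.1128] [ 0.5437 -0.1072]
pin [ 0.5456 -0.1881] [ 0.5472 -0.1821]
pin [ 0.5484 -0.2622] [ 0.5494 -0.2567]
pin [ 0.5517 -0.3375] [ 0.5524 -0.3326]
69 [ 0.5515 -0.3368]
37 [ 0.5422 -0.1122]
45 [ 0.5462 -0.1869]
56 [ 0.5491 -0.262 ]
handle [ 0.548  -0.3799] eye [0.5787 0.4136]
```

```bash
cat >> h.py <<'E'
SRC=dict(B=(.5806,.3362),A=(.5731,.2608),D=(.5752,.1858),C=(.5727,.1095))
PIN=[(.5523,-.3350),(.5492,-.2595),(.5464,-.1850),(.5432,-.1098)]
DST=dict(zip("BADC",PIN))
OFF=dict(B=.004,A=.014,D=.001,C=.006)   # TCP above the ring's foot
def R(s,sg=1):                           # s = dx/dy of the row; fingers close across it
    y=sg*np.array([1,-s,0])/np.hypot(1,s);z=np.array([0,0,-1.])
    return np.c_[np.cross(y,z),y,z]
SG=1
RS,RT=.025,-.041
def pick(k,slow=.12):
    x,y=SRC[k];o=R(RS,SG)
    r.move_ptp((x,y,.055+OFF[k]+.085),o)
    eoat.command_gripper(.085)
    r.move_linear((x,y,.055+OFF[k]),slow)
    eoat.command_gripper(.03)
    print(k,"width",r.get_gripper_width(),"grip",r.get_grip_force())
    r.move_linear((x,y,.055+OFF[k]+.085),.15)
    print("lifted",r.get_gripper_width(),r.get_grip_force(),r.get_force(),"t",r.get_time())
def place(k):
    x,y=DST[k];z=.042+OFF[k]
    r.move_linear((x,y,z+.095),.25,R(RT,SG))
    r.move_linear((x,y,z+.004),.12)
    r.sleep(.2);f0=r.get_force()[2]
    for d in np.arange(.002,-.0031,-.001):
        r.move_linear((x,y,z+d),.02);f=r.get_force()
        if f[2]-f0>4:break
    print("down at",d,f,f0)
    eoat.command_gripper(.085)
    r.move_linear((x,y,z+.095),.2)
    print("t",r.get_time())
E
python3 - <<'E'
from h import *
for sg in(1,-1):
    print(sg)
    for k in "BADC":
        for p,s in((SRC[k],RS),(DST[k],RT)):
            q=r.solve_ik((*p,.145),R(s,sg));print(k,None if q is None else np.round(q,2), r.solve_ik((*p,.05),R(s,sg)) is not None)
E
```

```text
1
B [0.52 0.52 0.21 1.25 0.   2.12] True
B [-0.55  0.48  0.13  1.22  0.    0.98] True
A [0.43 0.45 0.09 1.2  0.   2.02] True
A [-0.44  0.42  0.03  1.18  0.    1.09] True
D [0.31 0.41 0.02 1.18 0.   1.91] True
D [-0.33  0.37 -0.05  1.15  0.    1.2 ] True
C [ 0.19  0.38 -0.04  1.16  0.    1.78] True
C [-0.2   0.33 -0.11  1.13  0.    1.33] True
-1
B [ 0.52  0.52  0.21  1.25  0.   -1.02] True
B [-0.55  0.48  0.13  1.22  0.   -2.16] True
A [ 0.43  0.45  0.09  1.2   0.   -1.12] True
A [-0.44  0.42  0.03  1.18  0.   -2.05] True
D [ 0.31  0.41  0.02  1.18  0.   -1.23] True
D [-0.33  0.37 -0.05  1.15  0.   -1.94] True
C [ 0.19  0.38 -0.04  1.16  0.   -1.36] True
C [-0.2   0.33 -0.11  1.13  0.   -1.81] True
```

```bash
python3 - <<'E'
from h import *
import cv2
pick("B")
a=cams.read_camera("side")[100:400,200:400,::-1];b=cams.read_camera("top")[140:290,140:340,::-1]
cv2.imwrite("pics/p1.png",np.hstack([cv2.resize(a,(400,600)),cv2.resize(np.vstack([b,b*0]),(400,600))]))
E
```

```text
B width 0.049962573900578455 grip 62.01802276074886
lifted 0.04986888549527741 62.19304231926799 [ 0.02242404 -0.29370169 -1.26143149] t 3.775
```

View pics/p1.png

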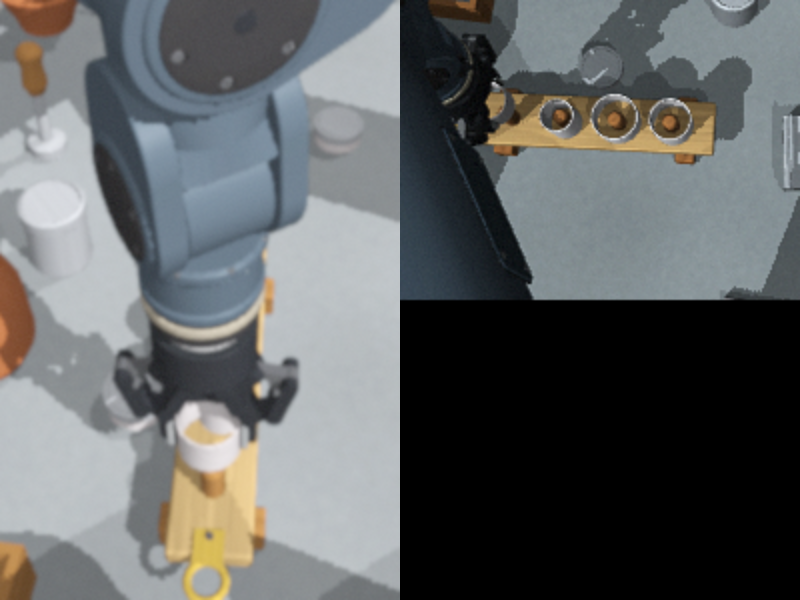

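The picture shows B lifted level and clear of its peg, with its rim at about (304,312) in the full side image. The width reads 50 mm instead of 52, so I check where the ring sits relative to the fingers.

```bash
python3 - <<'E'
from h import *
print(ray("side",(304.5,311.5),.180),r.get_eef_pos(),r.get_force(),r.get_ft_torque())
E
```

```text
[0.57820429 0.34382276] [0.57992682 0.33581081 0.14247118] [-0.58148529  0.10055838 -1.37703722] [-0.01545474  0.02828413  0.02585663]
```

```bash
python3 - <<'E'
from h import *
import cv2
DST["B"]=(.5523,-.338)
place("B"); print(r.get_eef_pos())
pick("A")
a=cams.read_camera("side")[60:360,220:420,::-1]
cv2.imwrite("pics/p2.png",cv2.resize(a,(400,600)))
E
```

```text
down at 0.0 [-2.73830768  0.96138624  9.26097527] -0.6772364486864182
t 9.65
[ 0.55200582 -0.33783406  0.14022369]
A width 0.04573970491209403 grip 60.721776746213436
lifted 0.0453357506358458 61.372604593634605 [ 0.63350462 -0.24178113 -0.95664411] t 14.05
```

View pics/p2.png

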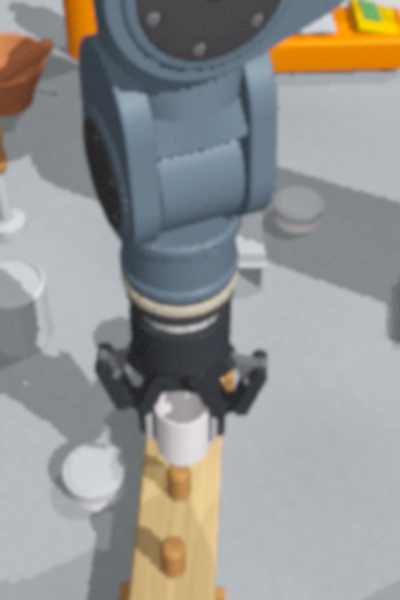

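A is lifted upright and level, with its rim at about (310,263), and its old peg is free below it. I place A and then check the tray.

```bash
python3 - <<'E'
from h import *
import cv2
p=r.get_eef_pos();m=ray("side",(310.5,263.5),.2005);off=m[1]-.0025-p[1];print(m,p,off)
x,y=DST["A"];DST["A"]=(x,y-np.clip(off,-.004,.004))
place("A")
x,y=SRC["D"];r.move_ptp((x,y,.055+OFF["D"]+.085),R(RS,SG))
a=cams.read_camera("side")[60:220,280:400,::-1];b=cams.read_camera("top")[180:240,320:480,::-1]
cv2.imwrite("pics/p3.png",np.vstack([cv2.resize(b,(798,290)),cv2.resize(np.hstack([a[:70],a[70:140]]),(798,240))]))
E
```

```text
[0.57211857 0.26783236] [0.57244051 0.26051036 0.15267701] 0.004821999431547597
down at 0.0 [-2.69794943  0.81673779  7.64440362] -0.7772654250177025
t 19.3083
```

View pics/p3.png

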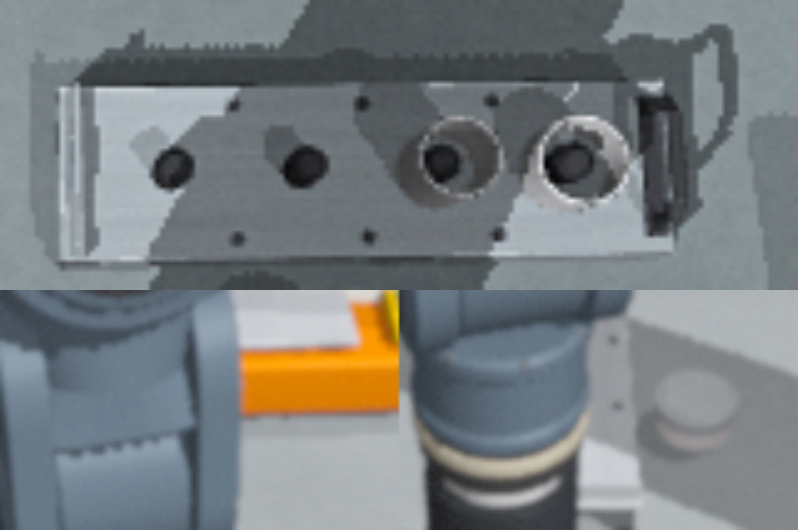

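The top view shows B and A seated over the two pins nearest the handle. Next are D and C.

```bash
python3 - <<'E'
from h import *
import cv2
pick("D")
w=r.get_gripper_width()
if w>.055: place("D")
x,y=SRC["C"];r.move_ptp((x,y,.055+OFF["C"]+.085),R(RS,SG))
b=cams.read_camera("top")[180:240,320:480,::-1]
cv2.imwrite("pics/p4.png",cv2.resize(b,(798,299)))
if w>.055:
    pick("C")
E
```

```text
D width 0.062307722599084875 grip 65.01514613628387
lifted 0.062025099261113624 65.57028360664845 [-0.32837085  0.92447893 -1.85399876] t 23.4417
down at 0.001 [-3.10777284  0.06609362  4.68778698] -2.022107774669572
t 27.6667
C width 0.05722289416384932 grip 63.24616838246584
lifted 0.057122332999905115 64.05327815562487 [ 0.35427085 -0.18082418 -1.66130399] t 31.2667
```

View pics/p4.png

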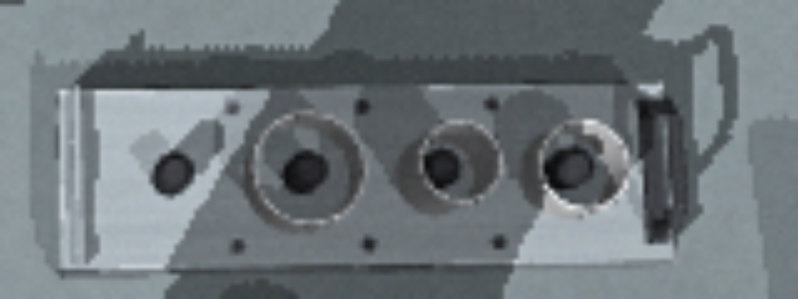

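D is over the third pin, and C is in the gripper at 57 mm. I place C, move clear and check.

```bash
python3 - <<'E'
from h import *
import cv2
place("C")
r.move_ptp((.3,.4,.3),R(RS,SG))
b=cams.read_camera("top")[150:270,160:480,::-1];s=cams.read_camera("side")[85:285,220:420,::-1]
cv2.imwrite("pics/p5.png",np.vstack([cv2.resize(b,(800,300))]))
cv2.imwrite("pics/p6.png",cv2.resize(s,(600,600),interpolation=cv2.INTER_CUBIC))
print(r.get_time(),r.get_force())
E
```

```text
down at 0.001 [-1.30608766  0.49661128  3.7326098 ] -1.1893481467474225
t 34.925
37.1333 [ 0.02567346  0.50290661 -0.56599365]
```

View pics/p5.png

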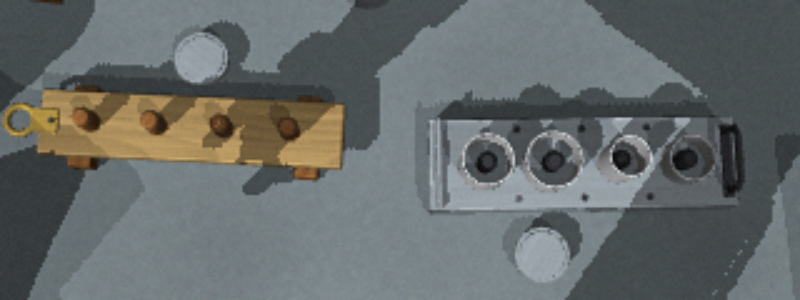

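View pics/p6.png

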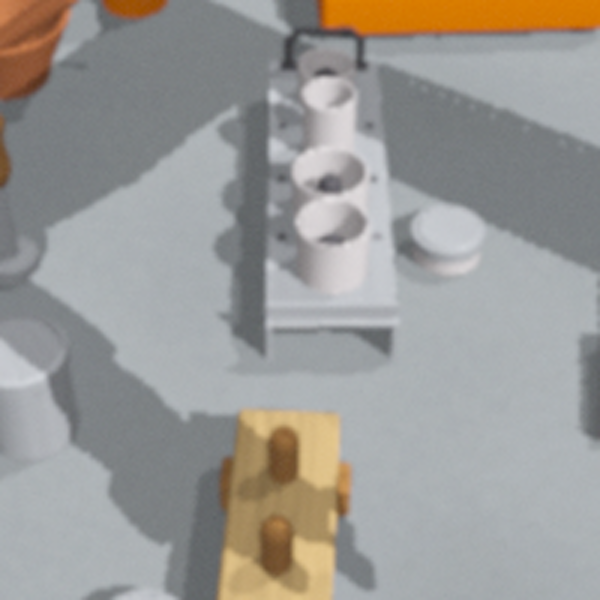

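All four rings stand flat and upright over their pins in the order B, A, D, C from the handle. The rail is empty, and the tins and the can have not moved.

```bash
python3 -c "
from bench import job;print(job.hand_in())"
```

```text
the job is handed in; nothing more can be done
None
```

The job is handed in: the four rings stand flat on the tray pins in the order B, A, D, C from the pull handle, matching the rail from the brass eye, done in about 37 s with the tins and the can left in place.

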